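# Clear the guard hardware and hold the belt tensioner off

### The arm

A 6-joint arm with a two-finger parallel gripper is mounted at the origin on the work surface. World frame = base frame: x ahead of the robot, y to its left, z up, the work surface at z = 0. Lengths are in m, angles in rad, forces in N, time in s.
With the tool pointing down it reaches from about 0.375 to 0.975 m from the base axis. Payload 3.8 kg.
Tool frame: the origin (TCP) lies between the finger pads; the fingertips stand 22 mm ahead of it and the grasp point (between the pads) lies 3 mm ahead of it; z points along the fingers, x is the direction in which the jaws open and shut, and the axes are right-handed (so a half turn about z gives the same grasp; the last joint's range is limited). The gripper opens to 88 mm and grips with 3 to 60 N. Pads are 18 mm wide; open, the fingers measure 123 mm over their backs; the gripper's body (75 mm by 187 mm) begins 45 mm behind the grasp point.
Start: joints at [1.243, 0.264, 1.604, -0, 1.274, -0.037], TCP at [0.194, 0.647, 0.234] pointing down, gripper open.
Joint ranges: [-2.63, 2.63], [-0.94, 2.18], [0.31, 2.57], [-1.31, 4.45], [0, 2.66], [-2.55, 2.55]. Speed limits (rad/s): [2.57, 2.57, 3.14, 3.14, 3.14, 3.14].

### API

Orientations are given as a rotation vector (axis times angle).
In Python, from cell import robot gives the robot as it stands. The module is installed in compiled form; this text tells all that it offers.
- The arm moves only by the shell command python3 -m handwheel 'ROWS' [OPENING]. ROWS is JSON, a list of rows, each a list of 4 numbers: the shift along the world's x, y, z in cm, then the turn about the world's z in units of 5 degrees (1.0 is 5 degrees). In form: [[dx, dy, dz, spin], ...]. A call has 1 to 12 rows; each row is the pose to reach, as a shift and turn from the pose commanded when the call began; what a row does not reach only later rows make up. A row lasts 1/10 s, in which the tool goes at most 50 mm and 8.59 degrees, less where a joint would pass 70% of its speed; a pose out of reach is approached as far as the arm can. A call with a gripper value outside its range is refused whole. OPENING is the finger opening in cm, from 0 to 8.81, set as the call begins (- or left out, the last holds). The fingers move at their own pace and stop on an object; the grip force is fixed at half the most. Time passes only in rows, so rows that repeat a pose let the fingers close. It gives the time, the measured TCP pose, the force and the opening at its end, in the units of the state.
- robot.get_state(): the state, without advancing time (a new reading comes with each control period).
- robot.camera(name): name is "scene" or "top"; returns (picture, depth): 400x640x3 uint8, red, green, blue; 400x640 float32, m along the optical axis (not along the pixel's ray), 0 where there is no reading.
- robot.calibration(name): a dict with "intrinsics" (3x3 intrinsics, pixels), "dist" ([k1, k2, p1, p2, k3] as OpenCV has them; the pictures are not rectified), "R" (3x3) and "t" (3): a world point X has camera coordinates R X + t. Camera axes: x right, y down, z forward; pixel columns grow to the right and rows downward; lengths in m; the calibration is good to about 2 mm. A picture is of the moment at which its call begins. calibration takes no time and is no camera call.
- robot.sign_off(): hands the job in, once; it reports no verdict.
The state is a dict: "time": time; "joints": joint angles; "joint_velocities": joint speeds; "joint_efforts": joint torques, N m; "position": TCP position; "eef_rot": TCP orientation; "contact_force": force on the tool from outside, world axes, zero at the start; "ft_torque": the same for the moment, N m; "gripper_width": finger opening in m.
Only numpy, scipy, OpenCV 4.12 (cv2) and the standard library are available. Lean on these libraries where they do the work, as an engineer would, in place of code of your own. Each camera call takes 0.05 s, during which the arm holds its last target.

### The job

The belt guard is off the vacuum pump set and the drive is waiting for its new belt. First clear the guard's loose fixings: put the two hex bolts in the blue bin and the spacer sleeve in the yellow bin, leaving everything else on the bench where it is. Then take the red grip of the belt tensioner's idler arm, wind the arm forward, over towards the motor, against its spring until it is fully home on its stop, and finish while still holding it there with the gripper, so that the belt can be slipped on: do not let go.

Things in the scene. Friction and masses are not known exactly. Their poses are not given: they have to be found in the camera images.
- pump_set: belt-drive vacuum pump set, fixed, 540 x 340 mm, 265 high: grey pump with 180 mm pulley (near the robot), blue motor with 80 mm pulley, on a blue base. Origin: on the table under its middle. x runs from pump to motor, away from the robot (within 0.15 rad); y points to the drive side with pulleys and tensioner (robot's left); z up. Pulleys' outer faces at y = 165 mm, big one's shaft at x -150, z 120
- idler_arm (a joint): angle (rad) of the tensioner's yellow idler arm about the pivot, axis along the set's y. 0: slack, leaning 50 degrees from upright to the pump end, where its spring holds it. Grows as the grip is wound up and over to the motor end (set's +x). 1.05: home on the stop, 10 degrees past upright. The spring pulls back all the way, about 5 N at the grip at first, 8 N at the stop; let go, it swings back to 0
- release_grip (a point): centre of the red grip at the idler arm's end: round plastic bar, 20 mm thick, 60 mm long, along the set's y; centre 34 mm in front of the arm's face and 48 mm in front of the pulleys' faces. Fixed to the arm, it moves on an arc of 140 mm radius about idler_pivot: 224 mm above the table when slack, 272 mm at the stop. Nothing stands over it
- idler_pivot (a point): point on the idler arm's hinge axis, level along the set's y with the middle of the red grip: in the air in front of the silver spring body, 134 mm above the table. Its axes are those of pump_set
- bolt_a_mid (a point): first bolt: dark steel hex bolt lying on the table: shank 12 mm thick, 60 mm long; head 19 mm across flats, 8 mm thick; 68 mm overall, 75 g. This point is on its axis at half its length, 8 mm above the table. x runs along the bolt (head at -x, shank end at +x, drooping 3 degrees), y across it
- bolt_b_mid (a point): second bolt, like the first: dark steel hex bolt lying on the table: shank 12 mm thick, 60 mm long; head 19 mm across flats, 8 mm thick; 68 mm overall, 75 g. This point is on its axis at half its length, 8 mm above the table. x runs along the bolt (head at -x, shank end at +x, drooping 3 degrees), y across it
- sleeve_mid (a point): spacer sleeve standing on end: bright aluminium tube, 25 mm outside, 13 mm bore, 40 mm high, 45 g. This point is its centre, 20 mm above the table
- bolt_bin: open blue plastic bin, fixed, 120 (x) x 160 (y) x 50 mm high, walls and floor 4 mm. Origin: under its centre, on the table; z up. One like bolt lies already in it, within 40 mm of its +y wall and under 46 mm high; the rest is empty. The two bins may stand in either place. For the bolts
- sleeve_bin: open yellow plastic bin, fixed, 120 (x) x 160 (y) x 50 mm high, walls and floor 4 mm. Origin: under its centre, on the table; z up. Two like sleeves stand already in it, within 40 mm of its +y wall and under 46 mm high; the rest is empty. The two bins may stand in either place. For the sleeve
- wrench: steel open-ended wrench lying on the bench, 190 mm long, not part of the job. Origin: under its middle
- cap_a: orange plastic flange cap, 108 mm disc with four tabs (142 mm over the tabs), 16 mm high, not part of the job. Origin: under its centre
- cap_b: second orange flange cap, the same, not part of the job. Origin: under its centre
- beaker: small open steel beaker, 76 mm wide, 85 mm high, not part of the job. Origin: under its centre
- oil_bottle: white capped plastic bottle, 64 mm wide, 150 mm high, not part of the job. Origin: under its centre
- screwdriver: screwdriver lying on the bench, 200 mm long, not part of the job. Origin: under its middle

How it is judged:
On the way, in this order (a step that is already met when the one before it is completed fails the run):
1. both bolts lie in the blue bin and the sleeve in the yellow bin, let go (x of bolt_a_mid in the frame of bolt_bin between -0.058 and 0.058 m and y of bolt_a_mid in the frame of bolt_bin between -0.078 and 0.078 m and z of bolt_a_mid in the frame of bolt_bin between 0 and 0.04 m and x of bolt_b_mid in the frame of bolt_bin between -0.058 and 0.058 m and y of bolt_b_mid in the frame of bolt_bin between -0.078 and 0.078 m and z of bolt_b_mid in the frame of bolt_bin between 0 and 0.04 m and x of sleeve_mid in the frame of sleeve_bin between -0.058 and 0.058 m and y of sleeve_mid in the frame of sleeve_bin between -0.078 and 0.078 m and z of sleeve_mid in the frame of sleeve_bin between 0 and 0.04 m and contact force between each of bolt_a, bolt_b, sleeve and the fingers below 0.2 N), for 0.2 s.
2. the idler arm is wound home on its stop by the gripper (value of joint idler_arm above 0.99 rad and contact force between idler_arm and the fingers above 2 N), for 0.3 s.
At the end, for the whole second after the job is handed in: Bolts in the blue bin, sleeve in the yellow bin (middles inside the walls, under 40 mm up), bystanders moved under 40 mm; idler arm on its stop (over 0.99 of 1.05 rad), still (under 0.15 rad/s), held by the fingers alone (over 2 N), through the last second (all of step 1 and all of step 2 and velocity of joint idler_arm between -0.15 and 0.15 rad/s and contact force between idler_arm and wrench below 0.2 N and contact force between idler_arm and cap_a below 0.2 N and contact force between idler_arm and cap_b below 0.2 N and contact force between idler_arm and beaker below 0.2 N and contact force between idler_arm and oil_bottle below 0.2 N and contact force between idler_arm and screwdriver below 0.2 N and distance of each of wrench, cap_a, cap_b, beaker, oil_bottle, screwdriver from where it was at the start of the episode below 0.04 m); the arm keeps its last pose, push and grip.
It fails at once if a bystander (wrench, cap, beaker, bottle or screwdriver) is moved more than 40 mm (distance of any of wrench, cap_a, cap_b, beaker, oil_bottle, screwdriver from where it was at the start of the episode above 0.04 m).
It also fails if it takes over 67 s, if anything falls off the work surface, if the arm or the gripper's body presses on something with over 40 N, if the wrist force passes 120 N, or if a joint passes its speed limit or range.

## Working session

There is one attempt and no reset: what is moved stays moved. The work goes in short steps, Python scripts to look and compute and a shell command to move; the robot and the scene stay as the last step left them, time stands still between calls to the robot, and variables do not carry over. Pictures are saved under pics/ and viewed, and the job is handed in when it is done.

```bash
mkdir -p pics; ls; python3 - <<'E'
from cell import robot
import cv2, numpy as np
for n in ["scene","top"]:
    p,d=robot.camera(n); np.savez(f"{n}0.npz",p=p,d=d)
    cv2.imwrite(f"pics/{n}0.png",p[:,:,::-1]); c=robot.calibration(n)
    print(n,{k:np.round(v,4).tolist() for k,v in c.items()}, (-np.array(c["R"]).T@np.array(c["t"])).round(3),(d>0).mean())
print(robot.get_state())
E
```

```text
pics
scene {'intrinsics': [[435.6698, 0.0, 321.8094], [0.0, 435.6698, 198.1202], [0.0, 0.0, 1.0]], 'dist': [-0.0872, 0.0, 0.0, 0.0, 0.0], 'R': [[0.4061, 0.9136, 0.0207], [0.5209, -0.2128, -0.8266], [-0.7508, 0.3465, -0.5623]], 't': [-0.3067, -0.1595, 1.9445]} [ 1.668 -0.428  0.968] 0.94012890625
top {'intrinsics': [[390.1351, 0.0, 318.2366], [0.0, 390.1351, 194.3194], [0.0, 0.0, 1.0]], 'dist': [0.0298, 0.0, 0.0, 0.0, 0.0], 'R': [[-0.0154, -0.9999, -0.0055], [-0.9944, 0.0159, -0.1041], [0.1042, 0.0039, -0.9945]], 't': [0.043, 0.6154, 1.3458]} [0.472 0.028 1.403] 0.99610546875
{'time': 0.1, 'joints': array([ 1.24308142e+00,  2.64667189e-01,  1.60522875e+00,  4.89325611e-06,
        1.27369174e+00, -3.69303926e-02]), 'joint_velocities': array([ 0.00057351, -0.00280091, -0.00363023,  0.0004471 , -0.0003267 ,
       -0.00038607]), 'joint_efforts': array([ 1.06144711e-03, -5.03621328e+01, -3.58068824e+01,  7.30168470e-02,
        2.32992199e-02, -4.31647072e-05]), 'position': array([0.19333667, 0.64604426, 0.23232436]), 'eef_rot': array([ 2.51894305,  1.8754838 , -0.00258421]), 'contact_force': array([0.7625106 , 0.04289346, 0.39883052]), 'ft_torque': array([-0.05211069, -0.02212804,  0.01788039]), 'gripper_width': 0.08824991468583475}
```

View pics/scene0.png

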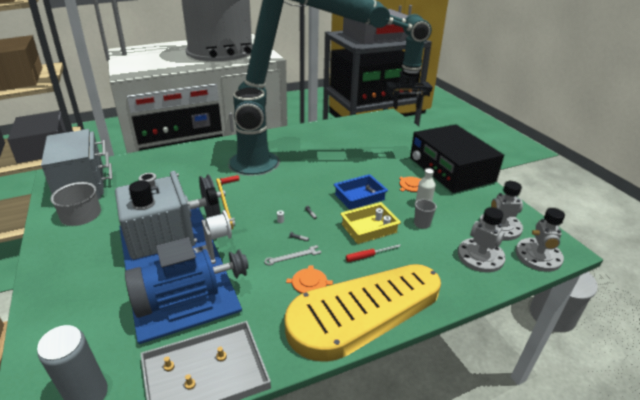

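View pics/top0.png

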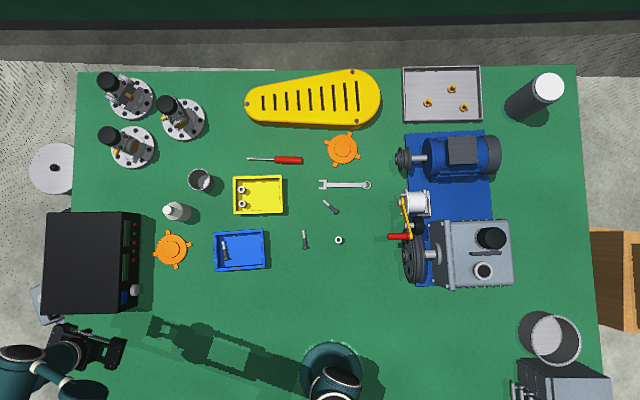

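Top view: the bolts are at about (305,240) and (331,207), the sleeve at (339,240), the blue bin at (241,250), the yellow bin at (259,195), and the red grip at (398,236). Next I'll zoom in and measure.

```bash
cat > h.py <<'E'
import numpy as np, cv2
from cell import robot
def C(n):
    c=robot.calibration(n); return [np.array(c[k],float) for k in("intrinsics","dist","R","t")]
def plane(n,px,z):
    K,D,R,t=C(n); px=np.array(px,float).reshape(-1,1,2)
    u=cv2.undistortPoints(px,K,D).reshape(-1,2); r=np.c_[u,np.ones(len(u))]@R
    o=-R.T@t; return o+r*((z-o[2])/r[:,2])[:,None]
def proj(n,X):
    K,D,R,t=C(n); return cv2.projectPoints(np.array(X,float).reshape(-1,3),cv2.Rodrigues(R)[0],t,K,D)[0].reshape(-1,2)
def depthpts(n,d,mask):
    K,D,R,t=C(n); v,u=np.nonzero(mask&(d>0)); 
    q=cv2.undistortPoints(np.c_[u,v].astype(float).reshape(-1,1,2),K,D).reshape(-1,2)
    return (np.c_[q,np.ones(len(q))]*d[v,u][:,None]-t)@R
E
python3 - <<'E'
from h import *
for n,(x0,y0,x1,y1) in {"top":(200,130,440,300),"scene":(180,160,440,300)}.items():
    p=np.load(n+"0.npz")["p"][y0:y1,x0:x1,::-1]
    cv2.imwrite(f"pics/{n}z.png",cv2.resize(p,None,fx=3,fy=3,interpolation=cv2.INTER_CUBIC))
z=np.load("top0.npz");p,d=z["p"],z["d"]
H=cv2.cvtColor(p,cv2.COLOR_RGB2HSV)
green=cv2.inRange(H,(50,60,30),(85,255,255))
m=(green==0).astype(np.uint8); m[:, :200]=0; m[:,385:]=0; m[:190]=0; m[300:]=0
k,l,s,c=cv2.connectedComponentsWithStats(m)
for i in range(1,k):
    if s[i,4]<15: continue
    P=depthpts("top",d,l==i)
    a,b=cv2.minAreaRect(np.argwhere(l==i)[:,::-1].astype(np.float32)),0
    print(i,s[i],c[i].round(1),plane("top",c[i],.008).round(3),"zmax",P[:,2].max().round(3),a, p[l==i].mean(0).round())
for nm,lo,hi in [("blue",(105,150,60),(125,255,255)),("yel",(22,150,100),(33,255,255)),("red",(0,170,80),(6,255,255)),("red2",(174,170,80),(180,255,255))]:
    mm=cv2.inRange(H,lo,hi);k,l,s,c=cv2.connectedComponentsWithStats(mm)
    for i in range(1,k):
        if s[i,4]>40:
            P=depthpts("top",d,l==i); print(nm,s[i],c[i].round(1),np.percentile(P,[2,50,98],axis=0).round(3).tolist())
E
```

```text
2 [ 233  190   51   25 1234] [257.6 201.8] [[0.595 0.251 0.008]] zmax 0.057 ((258.0, 202.0), (24.0, 50.0), 90.0) [209. 206.  58.]
3 [322 199  16  15  62] [329.6 206. ] [[ 0.576 -0.007  0.008]] zmax 0.024 ((329.7500305175781, 205.75003051757812), (19.091880798339844, 4.242640495300293), 45.0) [117. 119. 123.]
4 [ 213  228   53   44 2025] [238.6 249.7] [[0.426 0.318 0.008]] zmax 0.061 ((238.47421264648438, 249.673095703125), (39.66604995727539, 51.83870315551758), 85.48600769042969) [ 49. 105. 198.]
5 [302 230   6  19  62] [304.  239.1] [[0.459 0.086 0.008]] zmax 0.025 ((304.2896728515625, 238.97589111328125), (18.27000617980957, 4.0692291259765625), 85.2363510131836) [116. 118. 124.]
6 [334 236   8   8  38] [337.9 239.4] [[ 0.457 -0.034  0.008]] zmax 0.044 ((337.7500305175781, 239.25003051757812), (7.071067810058594, 6.363960266113281), 45.0) [202. 206. 207.]
blue [ 405  130   88  120 5435] [449.5 180.2] [[0.468, -0.561, 0.024], [0.655, -0.414, 0.031], [0.829, -0.293, 0.163]]
blue [ 213  229   53   42 1788] [240.2 249.5] [[0.363, 0.226, -0.001], [0.427, 0.31, 0.006], [0.492, 0.391, 0.053]]
blue [415 258  24  29 281] [426.7 274.6] [[0.294, -0.359, 0.022], [0.327, -0.338, 0.03], [0.385, -0.298, 0.036]]
yel [ 244   69  137   56 5461] [316.7  99.3] [[0.87, -0.174, 0.047], [0.953, 0.026, 0.054], [1.049, 0.271, 0.06]]
yel [ 233  175   50   39 1636] [259.2 194.6] [[0.554, 0.163, -0.002], [0.62, 0.243, 0.006], [0.683, 0.33, 0.054]]
yel [401 197  12  43 104] [406.5 218.3] [[0.46, -0.245, 0.135], [0.518, -0.238, 0.198], [0.588, -0.233, 0.237]]
red [274 157  28   7 165] [288.4 159.6] [[0.732, 0.094, 0.014], [0.744, 0.137, 0.023], [0.755, 0.187, 0.031]]
red [388 232  21   8 126] [397.8 235.7] [[0.458, -0.232, 0.224], [0.467, -0.202, 0.232], [0.476, -0.174, 0.237]]
```

View pics/topz.png

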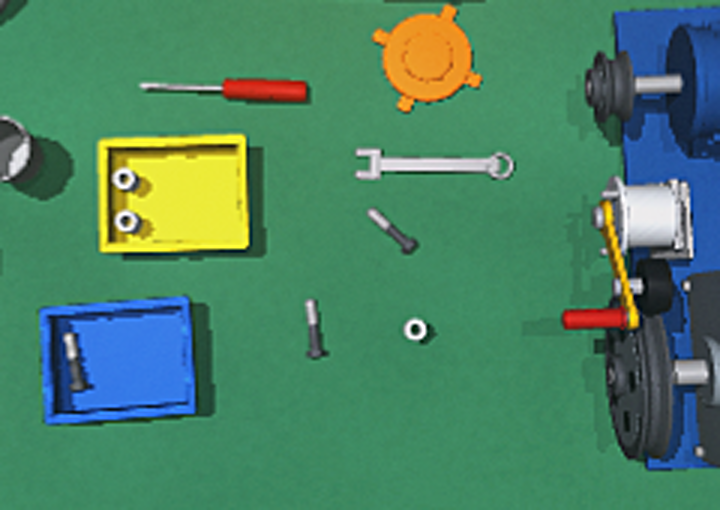

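View pics/scenez.png

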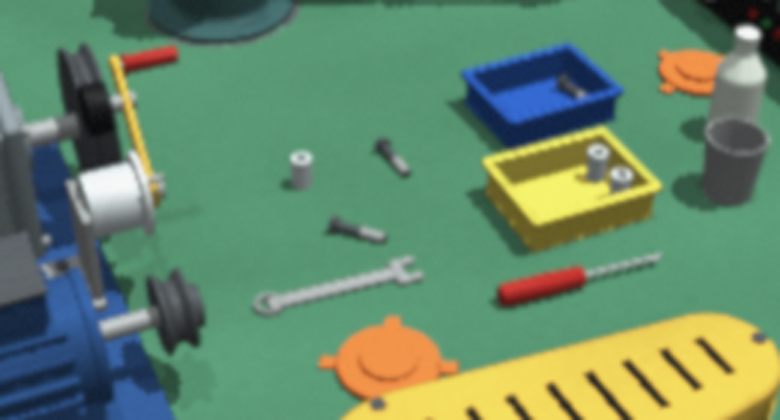

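```bash
python3 - <<'E'
from h import *
g=lambda a:(np.array(a,float)+.5)/3-.5+[200,130]
def show(n,pts,z): 
    P=plane("top",g(pts),z); print(n,P.round(4).tolist(),"scene px",proj("scene",P).round(0).tolist()); return P
a=show("boltA head,tip",[(317,355),(311,300)],.008); d=a[1]-a[0];print(np.linalg.norm(d),np.degrees(np.arctan2(d[1],d[0])),"mid",a.mean(0))
a=show("boltB",[(411,249),(370,210)],.008); d=a[1]-a[0];print(np.linalg.norm(d),np.degrees(np.arctan2(d[1],d[0])),"mid",a.mean(0))
show("sleeve",[(416,330)],.04)
for n,q in [("blue",[(41,308),(188,297),(195,412),(46,423)]),("yel",[(98,140),(246,134),(248,248),(101,252)])]:
    P=show(n,q,.05); print(P.mean(0),[np.linalg.norm(P[i]-P[i-1]).round(3) for i in range(4)], np.degrees(np.arctan2(*(P[0]-P[1])[[0,1]])))
z=np.load("top0.npz");p,d=z["p"],z["d"];H=cv2.cvtColor(p,cv2.COLOR_RGB2HSV)
m=cv2.inRange(H,(0,120,50),(8,255,255))|cv2.inRange(H,(172,120,50),(180,255,255)); m[:225]=0;m[245:]=0;m[:,:380]=0;m[:,412:]=0
r=cv2.minAreaRect(np.argwhere(m>0)[:,::-1].astype(np.float32)); print(r)
v,u=np.nonzero(m); cu=[]
for c in np.unique(u): cu.append((c,v[u==c].mean(),(u==c).sum()))
cu=np.array(cu); print(cu.round(1).tolist())
P=plane("top",cu[:,:2],.232); print(P[[0,-1]],P.mean(0)); dd=np.polyfit(P[:,1],P[:,0],1);print("slope dx/dy",dd)
# scene
z=np.load("scene0.npz");p,d=z["p"],z["d"];H=cv2.cvtColor(p,cv2.COLOR_RGB2HSV)
m=cv2.inRange(H,(0,120,50),(8,255,255))|cv2.inRange(H,(172,120,50),(180,255,255)); m[:160]=0;m[200:]=0;m[:,:210]=0;m[:,250:]=0
P=depthpts("scene",d,m>0);print(np.percentile(P,[2,50,98],axis=0).round(3)); print("scene c",np.argwhere(m>0).mean(0)[::-1])
print(proj("scene",[[.467,-.204,.224]]))
E
```

```text
boltA head,tip [[0.4281, 0.082, 0.008], [0.4929, 0.0884, 0.008]] scene px [[307.0, 209.0], [315.0, 218.0]]
0.06506268903958623 5.611344432235779 mid [0.46048251 0.08521912 0.008     ]
boltB [[0.5515, -0.0315, 0.008], [0.599, 0.0166, 0.008]] scene px [[290.0, 235.0], [308.0, 240.0]]
0.06754383830088408 45.38258620772886 mid [ 0.57525345 -0.00744856  0.008     ]
sleeve [[0.456, -0.034, 0.04]] scene px [[280.0, 213.0]]
blue [[0.4882, 0.3969, 0.05], [0.4979, 0.2282, 0.05], [0.3674, 0.2201, 0.05], [0.358, 0.3893, 0.05]] scene px [[388.0, 190.0], [350.0, 201.0], [333.0, 184.0], [370.0, 174.0]]
[0.42786893 0.30863221 0.05      ] [np.float64(0.13), np.float64(0.169), np.float64(0.131), np.float64(0.169)] -3.320727992472211
yel [[0.6823, 0.3331, 0.05], [0.6866, 0.1603, 0.05], [0.5533, 0.1588, 0.05], [0.5514, 0.3286, 0.05]] scene px [[401.0, 222.0], [358.0, 235.0], [340.0, 213.0], [381.0, 203.0]]
[0.61840451 0.24520902 0.05      ] [np.float64(0.131), np.float64(0.173), np.float64(0.133), np.float64(0.17)] -1.44274373315738
((398.0, 235.5), (7.0, 20.0), 90.0)
[[388.0, 236.5, 6.0], [389.0, 236.0, 7.0], [390.0, 236.0, 7.0], [391.0, 236.0, 7.0], [392.0, 236.0, 7.0], [393.0, 236.0, 7.0], [394.0, 235.5, 6.0], [395.0, 235.5, 6.0], [396.0, 236.0, 7.0], [397.0, 235.5, 6.0], [398.0, 235.5, 6.0], [399.0, 235.5, 6.0], [400.0, 235.5, 6.0], [401.0, 235.5, 6.0], [402.0, 235.5, 6.0], [403.0, 235.5, 6.0], [404.0, 235.5, 6.0], [405.0, 235.5, 6.0], [406.0, 235.0, 7.0], [407.0, 235.5, 8.0], [408.0, 235.5, 6.0]]
[[ 0.46551239 -0.17319675  0.232     ]
 [ 0.4676308  -0.23261231  0.232     ]] [ 0.4675557 -0.2029503  0.232    ]
slope dx/dy [-0.02794411  0.46188443]
[[ 0.083 -0.23   0.003]
 [ 0.474 -0.203  0.232]
 [ 0.481 -0.152  0.237]]
scene c [229.48275862 178.98850575]
[[229.03478077 180.10303848]]
```

```bash
python3 -m handwheel '[[26.4,-56.2,0,4.5],[26.4,-56.2,0,4.5],[26.4,-56.2,0,4.5],[26.4,-56.2,0,4.5],[26.4,-56.2,0,4.5],[26.4,-56.2,0,4.5],[26.4,-56.2,0,4.5],[26.4,-56.2,0,4.5],[26.4,-56.2,-5,4.5],[26.4,-56.2,-10,4.5],[26.4,-56.2,-12,4.5],[26.4,-56.2,-14,4.5]]' 5; python3 -m handwheel '[[0,0,0,0],[0,0,0,0],[0,0,0,0],[0,0,0,0],[0,0,0,0]]'
```

```text
time: 1.3
position: [0.438, 0.1274, 0.1381]
eef_rot: [2.105, 2.329, 0.004]
contact_force: [1.0, 1.2, -0.5]
gripper_width: 0.0499
time: 1.8
position: [0.4371, 0.1304, 0.1392]
eef_rot: [2.102, 2.333, 0.003]
contact_force: [0.3, -0.4, 0.4]
gripper_width: 0.0502
```

```bash
python3 -m handwheel '[[2.0,-4.5,0,0],[2.0,-4.5,-4,0],[2.0,-4.5,-8,0],[2.0,-4.5,-9,0],[2.0,-4.5,-9,0],[2.0,-4.5,-9,0],[2.0,-4.5,-9,0],[2.0,-4.5,-9,0]]'; python3 - <<'E'
from h import *
p,d=robot.camera("scene"); cv2.imwrite("pics/a1.png",cv2.resize(p[150:280,230:390,::-1],None,fx=4,fy=4,interpolation=2))
E
```

```text
time: 2.6
position: [0.4582, 0.0847, 0.0499]
eef_rot: [2.103, 2.331, 0.004]
contact_force: [0.0, -0.3, -0.1]
gripper_width: 0.0499
```

View pics/a1.png

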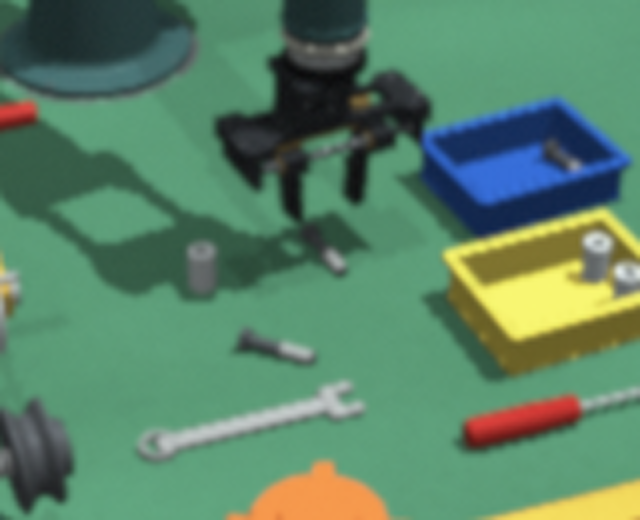

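The bolt at about (325,250) lies below and between the open fingers at (290–355,190), aligned with them. I'll go down, close, and lift.

```bash
python3 -m handwheel '[[0,0,-1.5,0],[0,0,-2.5,0],[0,0,-2.5,0],[0,0,-2.5,0],[0,0,-2.5,0]]'; python3 -m handwheel '[[0,0,0,0],[0,0,0,0],[0,0,0,0],[0,0,0,0],[0,0,0,0]]' 0.6;  python3 -m handwheel '[[0,0,3,0],[0,0,7,0],[0,0,9,0],[0,0,9,0],[0,0,9,0]]'
```

```text
time: 3.15
position: [0.457, 0.0842, 0.0234]
eef_rot: [2.105, 2.331, 0.001]
contact_force: [0.9, -0.9, -0.7]
gripper_width: 0.05
time: 3.65
position: [0.4566, 0.0842, 0.0231]
eef_rot: [2.105, 2.332, 0.0]
contact_force: [0.6, 0.9, 0.7]
gripper_width: 0.0122
time: 4.15
position: [0.4566, 0.0842, 0.1129]
eef_rot: [2.105, 2.331, 0.001]
contact_force: [0.2, 0.2, -0.5]
gripper_width: 0.0063
```

```bash
python3 - <<'E'
from h import *
p,d=robot.camera("scene"); cv2.imwrite("pics/a2.png",cv2.resize(p[150:280,230:390,::-1],None,fx=4,fy=4,interpolation=2))
p,d=robot.camera("top"); cv2.imwrite("pics/a2t.png",cv2.resize(p[170:280,220:390,::-1],None,fx=4,fy=4,interpolation=2))
E
```

```text
(no output)
```

View pics/a2.png

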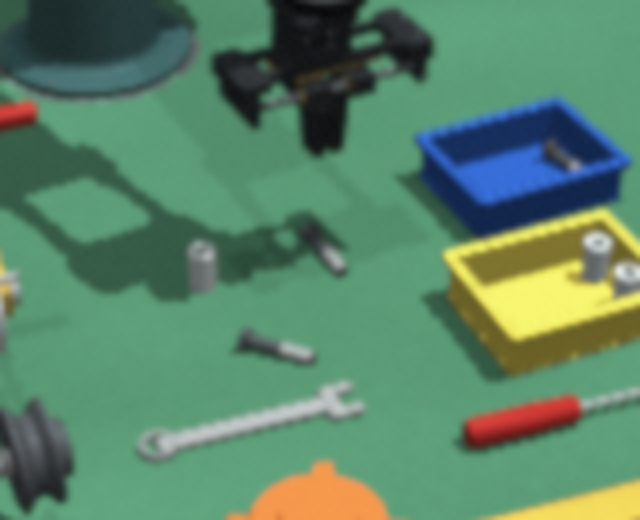

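View pics/a2t.png

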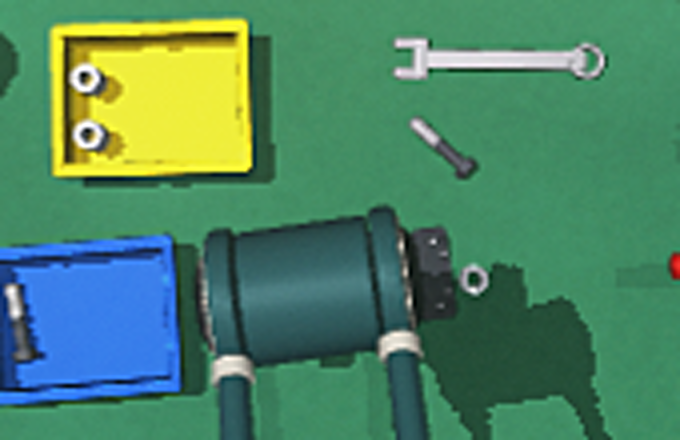

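The bolt stayed at (325,245) in the scene crop, unmoved. The fingers had probably only just reached it when I lifted. I'll retry, waiting longer and closing to 0.

```bash
python3 -m handwheel '[[0,0,0,0],[0,0,0,0],[0,0,0,0],[0,0,0,0],[0,0,-4,0],[0,0,-7,0],[0,0,-9,0],[0,0,-9,0],[0,0,-9,0],[0,0,-9,0]]' 3.5; python3 -m handwheel '[[0,0,0,0],[0,0,0,0],[0,0,0,0],[0,0,0,0],[0,0,0,0],[0,0,0,0],[0,0,0,0],[0,0,0,0],[0,0,0,0]]' 0; python3 -m handwheel '[[0,0,0,0],[0,0,0,0],[0,0,0,0]]'
```

```text
time: 5.25
position: [0.458, 0.0843, 0.0244]
eef_rot: [2.104, 2.33, 0.003]
contact_force: [0.1, -0.2, 0.2]
gripper_width: 0.035
time: 6.15
position: [0.4566, 0.0842, 0.023]
eef_rot: [-2.105, -2.332, 0.0]
contact_force: [-0.1, -0.2, 0.2]
gripper_width: 0.0005
time: 6.45
position: [0.4566, 0.0842, 0.023]
eef_rot: [-2.105, -2.332, -0.0]
contact_force: [-0.5, -0.6, 0.0]
gripper_width: 0.0003
```

```bash
python3 - <<'E'
from h import *
p,d=robot.camera("scene"); cv2.imwrite("pics/a3.png",cv2.resize(p[160:240,260:360,::-1],None,fx=7,fy=7,interpolation=2))
print(proj("scene",[[.4566,.0842,.001],[.4566,.0842,.045]]))
E
```

```text
[[309.96647158 214.03576925]
 [310.03027717 204.4138091 ]]
```

View pics/a3.png

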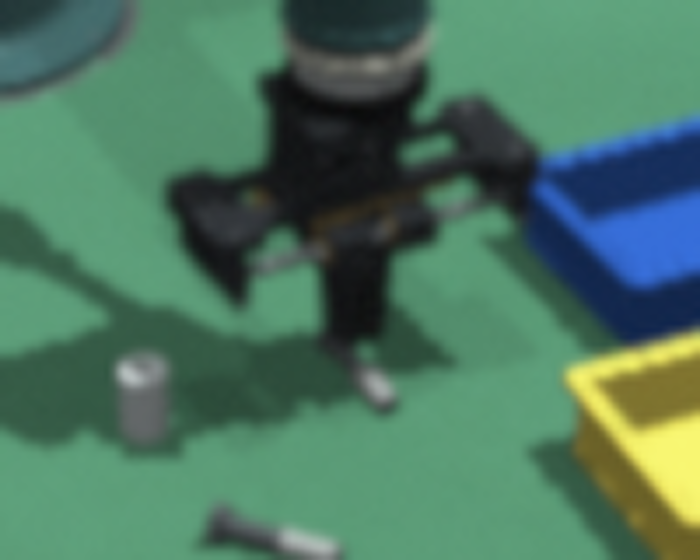

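```bash
python3 - <<'E'
from h import *
p,d=robot.camera("scene")
m=np.zeros(d.shape,bool); m[192:209,306:316]=1
K=d[m]
for r in range(190,212,2):
    mm=np.zeros(d.shape,bool); mm[r,309:313]=1
    print(r,depthpts("scene",d,mm).mean(0).round(3),p[r,311])
s=robot.get_state();print(s["joints"],s["position"],s["eef_rot"])
E
```

```text
190 [0.471 0.08  0.118] [45 42 30]
192 [0.474 0.078 0.112] [41 44 46]
194 [0.492 0.071 0.116] [34 36 39]
196 [0.491 0.071 0.107] [24 25 26]
198 [0.484 0.074 0.093] [22 23 24]
200 [0.464 0.083 0.07 ] [18 19 19]
202 [0.466 0.082 0.063] [16 18 17]
204 [0.466 0.082 0.054] [18 19 19]
206 [0.464 0.081 0.044] [15 18 17]
208 [0.463 0.084 0.033] [34 53 42]
210 [0.442 0.092 0.008] [ 64 100  81]
[ 1.28655775e-01  1.08332961e-01  2.22541618e+00  2.64753943e-05
  8.07845193e-01 -1.54403215e+00] [0.45661115 0.08418612 0.02303514] [-2.10544594e+00 -2.33165254e+00 -1.75392224e-05]
```

```bash
python3 -m handwheel '[[0,0,0,0],[0,0,0,0],[0,0,0,0],[0,0,0,0],[0,0,0,0],[0,0,0,0],[0,0,0,0]]' 3.5; python3 - <<'E'
from h import *
p,d=robot.camera("scene"); np.savez("s4.npz",p=p,d=d)
cv2.imwrite("pics/a4.png",cv2.resize(p[180:230,270:350,::-1],None,fx=9,fy=9,interpolation=0))
print(proj("scene",[[.466,.0842-.0175,.001],[.466,.0842+.0175,.001],[.466,.084,.03]]))
E
```

```text
time: 7.25
position: [0.4566, 0.0842, 0.023]
eef_rot: [2.105, 2.332, 0.0]
contact_force: [0.3, 0.1, 0.3]
gripper_width: 0.035
[[306.59356536 216.48550556]
 [315.25385334 214.35957943]
 [310.94129451 209.10909452]]
```

View pics/a4.png

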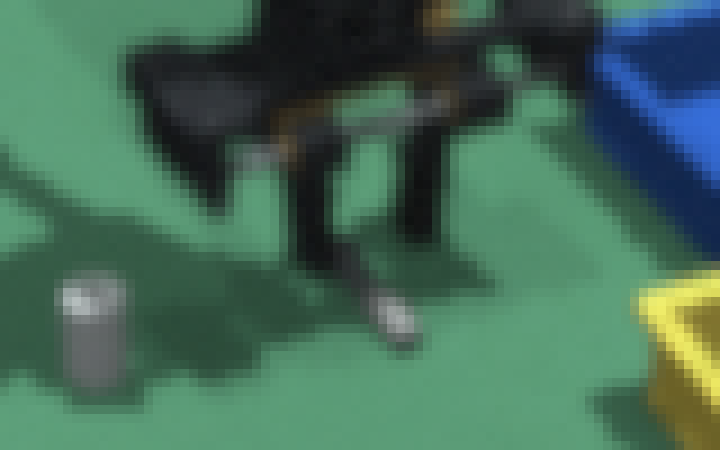

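The depth image and the picture agree that the fingertips are about 28 mm up, higher than the reported TCP implies. I'll step down with the force watched.

```bash
python3 -m handwheel '[[0,0,-0.5,0],[0,0,-1,0],[0,0,-1,0],[0,0,-1,0]]'; python3 - <<'E'
from h import *
p,d=robot.camera("scene")
cv2.imwrite("pics/a5.png",cv2.resize(p[180:230,270:350,::-1],None,fx=9,fy=9,interpolation=0))
s=robot.get_state();print(s["position"],s["contact_force"],s["joints"])
E
```

```text
time: 7.7
position: [0.4562, 0.0841, 0.0126]
eef_rot: [-2.105, -2.331, 0.001]
contact_force: [-0.2, -0.9, -0.8]
gripper_width: 0.0348
[0.45648178 0.08415267 0.01281227] [-0.23623016 -0.44335975  0.08488368] [ 1.28652250e-01  1.26083099e-01  2.23035111e+00 -3.41084474e-05
  7.85608434e-01 -1.54404732e+00]
```

View pics/a5.png

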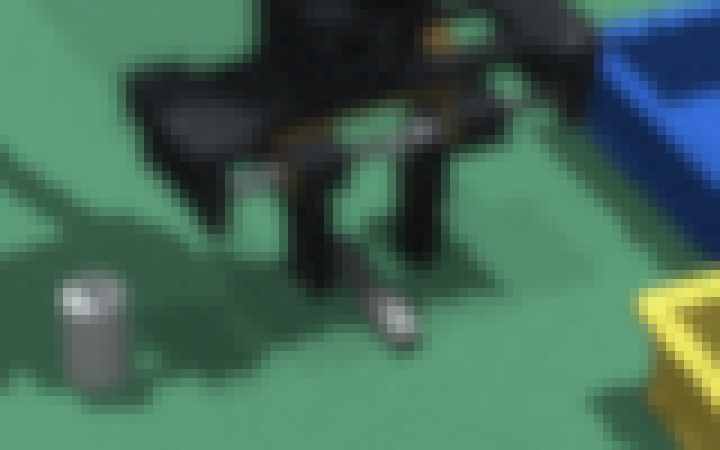

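```bash
python3 -m handwheel '[[0,0,-0.5,0],[0,0,-1,0],[0,0,-1,0]]'; python3 -m handwheel '[[0,0,-0.2,0],[0,0,-0.4,0],[0,0,-0.4,0]]';
```

```text
time: 8.05
position: [0.4558, 0.0841, 0.0022]
eef_rot: [-2.105, -2.331, 0.002]
contact_force: [-0.8, 0.0, 0.3]
gripper_width: 0.0351
time: 8.35
position: [0.4564, 0.0841, -0.0012]
eef_rot: [-2.105, -2.331, 0.001]
contact_force: [-0.1, -0.8, -0.2]
gripper_width: 0.0349
```

```bash
python3 - <<'E'
from h import *
p,d=robot.camera("scene")
cv2.imwrite("pics/a6.png",cv2.resize(p[180:230,270:350,::-1],None,fx=9,fy=9,interpolation=0))
for r in range(200,220):
    mm=np.zeros(d.shape,bool); mm[r,304:306]=1
    print(r,depthpts("scene",d,mm).mean(0).round(3),p[r,305])
s=robot.get_state();print(s["position"],s["contact_force"])
E
```

```text
200 [0.487 0.05  0.093] [43 47 49]
201 [0.494 0.047 0.094] [36 40 42]
202 [0.493 0.047 0.089] [27 30 31]
203 [0.494 0.047 0.085] [23 25 27]
204 [0.491 0.048 0.079] [25 29 29]
205 [0.491 0.048 0.074] [24 27 27]
206 [0.471 0.056 0.055] [22 24 25]
207 [0.468 0.058 0.048] [18 20 21]
208 [0.471 0.054 0.047] [19 21 21]
209 [0.469 0.057 0.04 ] [18 21 20]
210 [0.466 0.058 0.033] [18 20 20]
211 [0.469 0.057 0.031] [18 20 20]
212 [0.468 0.058 0.025] [17 20 21]
213 [0.472 0.056 0.024] [20 22 23]
214 [0.469 0.057 0.017] [21 25 24]
215 [0.47  0.057 0.013] [26 38 32]
216 [0.469 0.057 0.008] [42 68 53]
217 [0.467 0.058 0.002] [ 63 107  82]
218 [ 0.47   0.057 -0.   ] [ 78 134 103]
219 [ 0.474  0.055 -0.001] [ 83 141 109]
[ 0.45650485  0.0841684  -0.00109361] [-0.59418045  0.55997034 -1.09450802]
```

View pics/a6.png

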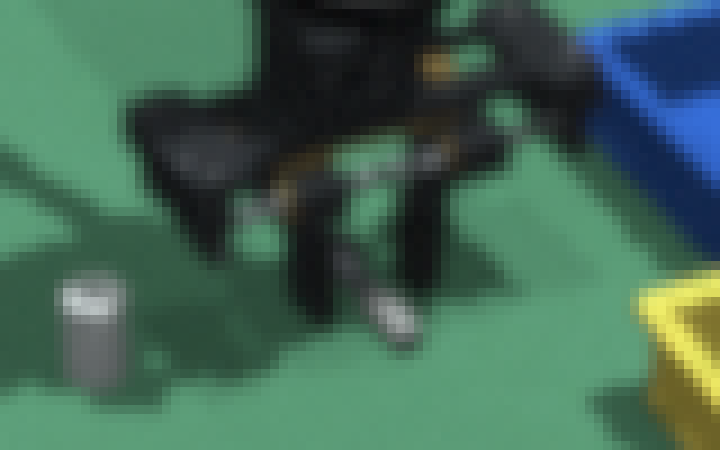

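```bash
python3 -m handwheel '[[0,0,-0.2,0],[0,0,-0.4,0],[0,0,-0.4,0]]';python3 -m handwheel '[[0,0,0,0],[0,0,0,0],[0,0,0,0],[0,0,0,0],[0,0,0,0],[0,0,0,0],[0,0,0,0],[0,0,0,0],[0,0,0,0]]' 0
```

```text
time: 8.7
position: [0.4569, 0.0842, -0.0048]
eef_rot: [2.105, 2.332, 0.0]
contact_force: [-1.0, -0.1, 2.4]
gripper_width: 0.0351
time: 9.6
position: [0.4569, 0.0842, -0.0048]
eef_rot: [2.105, 2.332, 0.001]
contact_force: [1.1, -0.4, 4.8]
gripper_width: 0.011
```

Table contact came at a reported z of about -0.005, so reported z reads about 27 mm too low. The fingers have stopped on the bolt at 11 mm. I'll lift and carry.

```bash
python3 -m handwheel '[[0,0,1,0],[0,0,4,0],[0,0,8,0],[0,0,9,0],[0,0,9,0]]'; python3 - <<'E'
from h import *
p,d=robot.camera("scene")
cv2.imwrite("pics/a7.png",cv2.resize(p[150:280,230:390,::-1],None,fx=4,fy=4,interpolation=2))
E
```

```text
time: 10.1
position: [0.458, 0.0844, 0.087]
eef_rot: [2.104, 2.33, 0.005]
contact_force: [0.4, -0.1, 0.1]
gripper_width: 0.0106
```

View pics/a7.png

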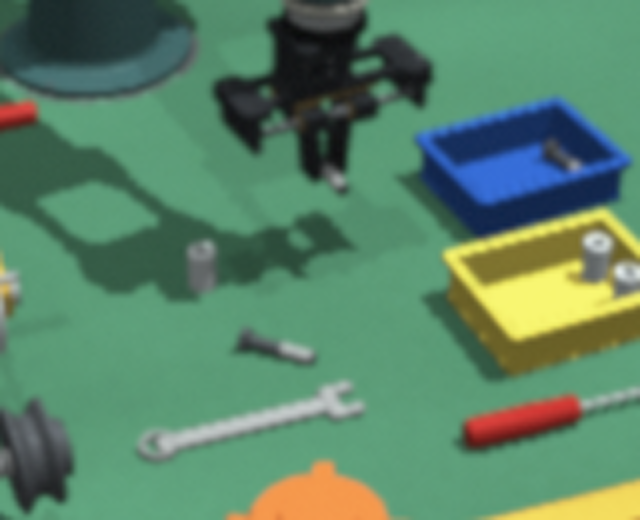

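```bash
python3 -m handwheel '[[-3,20,0,0],[-3,20,0,0],[-3,20,0,0],[-3,20,0,0],[-3,20,0,0],[-3,20,-3,0],[-3,20,-6,0],[-3,20,-7,0],[-3,20,-7,0],[-3,20,-7,0]]'; python3 -m handwheel '[[0,0,0,0],[0,0,0,0],[0,0,0,0],[0,0,0,0],[0,0,4,0],[0,0,8,0],[0,0,9,0],[0,0,9,0]]' 3
```

```text
time: 11.15
position: [0.4266, 0.2836, 0.0149]
eef_rot: [-2.106, -2.331, 0.002]
contact_force: [0.2, -0.2, -0.5]
gripper_width: 0.011
time: 11.95
position: [0.4284, 0.2853, 0.1076]
eef_rot: [2.104, 2.331, 0.008]
contact_force: [-0.2, 0.9, 0.2]
gripper_width: 0.0298
```

```bash
python3 - <<'E'
from h import *
p,d=robot.camera("scene")
cv2.imwrite("pics/a8.png",cv2.resize(p[150:280,230:390+40,::-1],None,fx=4,fy=4,interpolation=2))
s=robot.get_state(); print(s["position"],s["eef_rot"],s["joints"])
E
```

```text
[0.42702334 0.28445437 0.10564345] [2.1050046  2.3313057  0.00282341] [ 5.39095551e-01  7.59153820e-02  2.07434451e+00 -1.92503526e-05
  9.89447598e-01 -1.13362408e+00]
```

View pics/a8.png

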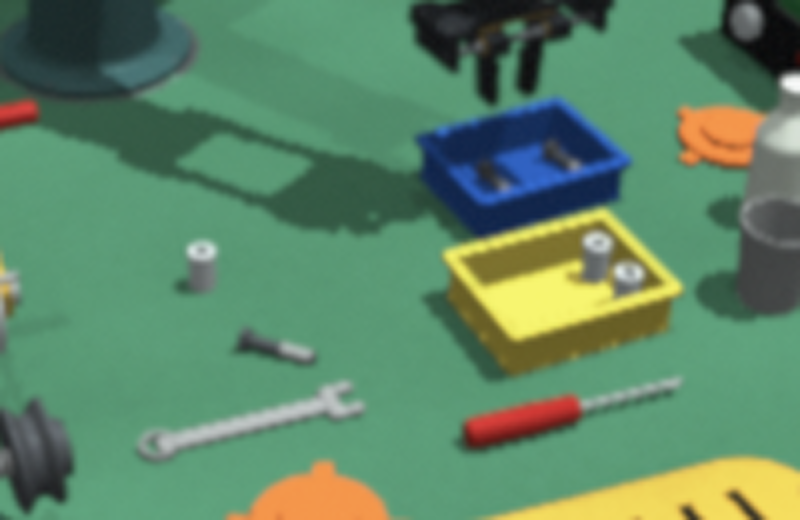

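Bolt A is in the blue bin, at (493,175). Now bolt B.

```bash
python3 -m handwheel '[[14.6,-29.4,0,7.9],[14.6,-29.4,0,7.9],[14.6,-29.4,0,7.9],[14.6,-29.4,0,7.9],[14.6,-29.4,0,7.9],[14.6,-29.4,0,7.9],[14.6,-29.4,0,7.9],[14.6,-29.4,0,7.9],[14.6,-29.4,-4,7.9],[14.6,-29.4,-6,7.9],[14.6,-29.4,-6,7.9],[14.6,-29.4,-6,7.9]]' 3.5; python3 - <<'E'
from h import *
p,d=robot.camera("scene")
cv2.imwrite("pics/b1.png",cv2.resize(p[170:250,250:350,::-1],None,fx=7,fy=7,interpolation=2))
s=robot.get_state(); print(s["position"],s["eef_rot"],s["joints"], 2*np.degrees(np.arctan2(s["eef_rot"][1],s["eef_rot"][0])))
E
```

```text
time: 13.2
position: [0.5709, -0.0091, 0.0434]
eef_rot: [-1.192, -2.903, 0.002]
contact_force: [0.7, 0.4, 0.5]
gripper_width: 0.0348
[ 0.57224711 -0.00918689  0.04483513] [-1.19238259e+00 -2.90559211e+00  3.06162424e-04] [-5.96290572e-02  2.60664494e-01  1.98804858e+00  1.18005062e-04
  8.93750322e-01 -2.42245910e+00] -224.62404910282825
```

View pics/b1.png

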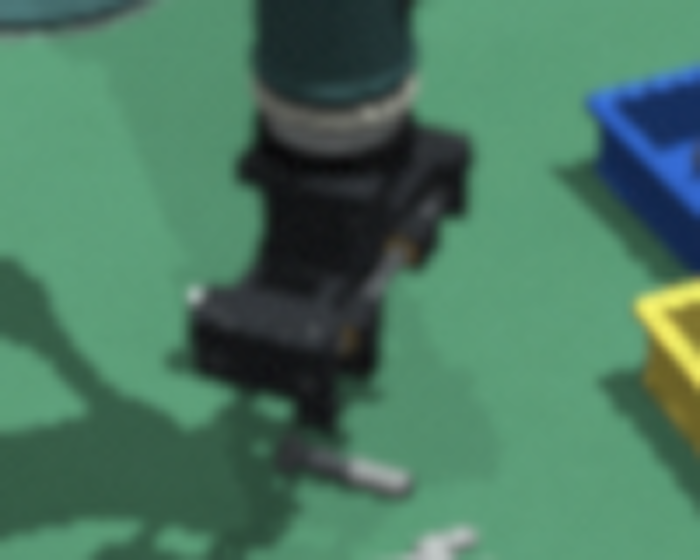

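```bash
python3 -m handwheel '[[0,0,-3,0],[0,0,-4,0],[0,0,-4.7,0],[0,0,-4.7,0],[0,0,-4.7,0]]'; python3 -m handwheel '[[0,0,0,0],[0,0,0,0],[0,0,0,0],[0,0,0,0],[0,0,0,0],[0,0,0,0],[0,0,0,0],[0,0,0,0],[0,0,0,0]]' 0
```

```text
time: 13.75
position: [0.5733, -0.0098, -0.0011]
eef_rot: [1.193, 2.905, 0.001]
contact_force: [0.9, -0.6, 0.7]
gripper_width: 0.0348
time: 14.65
position: [0.5731, -0.0099, -0.0016]
eef_rot: [1.193, 2.905, 0.0]
contact_force: [0.2, -0.3, 5.0]
gripper_width: 0.0112
```

```bash
python3 -m handwheel '[[0,0,3,0],[0,0,8,0],[-5,5,11,-2],[-14.5,32.2,11,-7.9],[-14.5,32.2,11,-7.9],[-14.5,32.2,11,-7.9],[-14.5,32.2,11,-7.9],[-14.5,32.2,11,-7.9],[-14.5,32.2,11,-7.9],[-14.5,32.2,11,-7.9],[-14.5,32.2,11,-7.9]]'; python3 - <<'E'
from h import *
p,d=robot.camera("scene")
cv2.imwrite("pics/b2.png",cv2.resize(p[120:240,270:430,::-1],None,fx=4.5,fy=4.5,interpolation=2))
s=robot.get_state(); print(s["position"],s["gripper_width"], 2*np.degrees(np.arctan2(s["eef_rot"][1],s["eef_rot"][0])))
E
```

```text
time: 15.75
position: [0.4256, 0.3148, 0.1073]
eef_rot: [-2.099, -2.336, 0.001]
contact_force: [-0.3, 0.6, -1.1]
gripper_width: 0.011
[0.42615727 0.3130608  0.10708024] 0.01093133671439641 -263.9512901921266
```

View pics/b2.png

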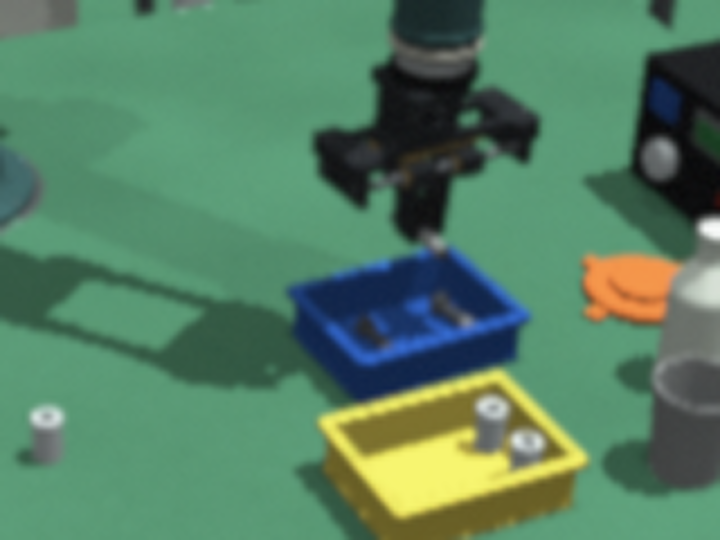

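```bash
python3 -m handwheel '[[0,0,-3,0],[0,0,-6,0],[0,0,-8,0],[0,0,-8,0],[0,0,-8,0]]'; python3 -m handwheel '[[0,0,0,0],[0,0,0,0],[0,0,0,0],[0,0,4,0],[0,0,8,0],[0,0,9,0],[0,0,9,0]]' 2.2; python3 - <<'E'
from h import *
p,d=robot.camera("scene")
cv2.imwrite("pics/b3.png",cv2.resize(p[120:240,270:430,::-1],None,fx=4.5,fy=4.5,interpolation=2))
s=robot.get_state(); print(s["position"],s["gripper_width"], 2*np.degrees(np.arctan2(s["eef_rot"][1],s["eef_rot"][0])))
E
```

```text
time: 16.3
position: [0.4275, 0.3109, 0.0275]
eef_rot: [-2.107, -2.33, 0.003]
contact_force: [0.4, 0.2, -1.4]
gripper_width: 0.0105
time: 17.0
position: [0.4296, 0.3136, 0.1212]
eef_rot: [2.104, 2.331, 0.01]
contact_force: [-0.4, 0.7, -0.4]
gripper_width: 0.0221
[0.42817298 0.31261312 0.11904233] 0.022190067484455494 95.84683100943414
```

View pics/b3.png

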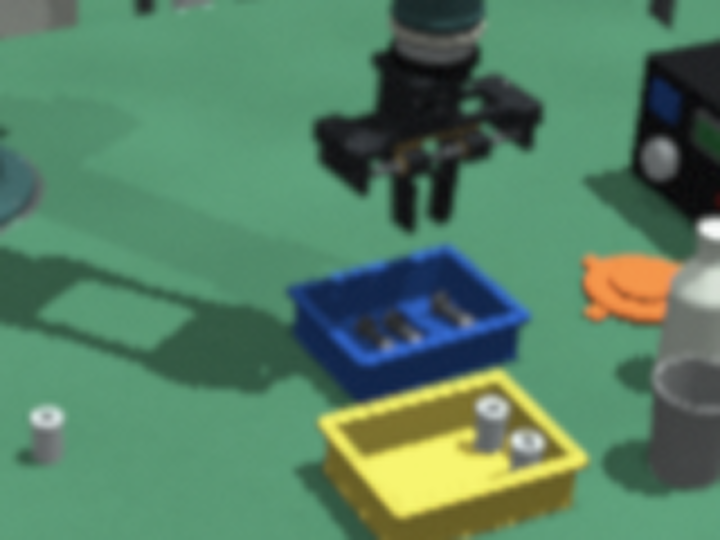

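Three bolts are now in the blue bin. Next is the sleeve at (0.456, -0.034).

```bash
python3 -m handwheel '[[2.8,-34.5,0,0],[2.8,-34.5,0,0],[2.8,-34.5,0,0],[2.8,-34.5,0,0],[2.8,-34.5,0,0],[2.8,-34.5,0,0],[2.8,-34.5,0,0],[2.8,-34.5,0,0],[2.8,-34.5,-3,0],[2.8,-34.5,-4.5,0],[2.8,-34.5,-4.5,0],[2.8,-34.5,-4.5,0]]' 5; python3 - <<'E'
from h import *
p,d=robot.camera("scene")
cv2.imwrite("pics/c1.png",cv2.resize(p[150:240,240:350,::-1],None,fx=6,fy=6,interpolation=2))
s=robot.get_state(); print(s["position"],s["gripper_width"], 2*np.degrees(np.arctan2(s["eef_rot"][1],s["eef_rot"][0])))
E
```

```text
time: 18.25
position: [0.4543, -0.032, 0.0718]
eef_rot: [-2.103, -2.33, 0.003]
contact_force: [0.6, 0.5, 1.2]
gripper_width: 0.0503
[ 0.45536365 -0.0321254   0.07277503] 0.05011579145282533 -264.1115334839758
```

View pics/c1.png

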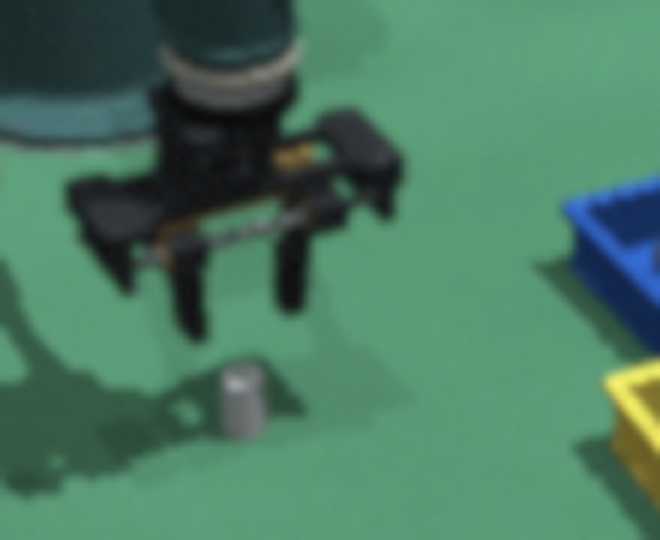

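The open fingers are centred above the sleeve, which stands at (243,400). I'll go down and grip it.

```bash
python3 -m handwheel '[[0,-0.2,-3,0],[0,-0.2,-5,0],[0,-0.2,-6.5,0],[0,-0.2,-6.5,0],[0,-0.2,-6.5,0]]'; python3 -m handwheel '[[0,0,0,0],[0,0,0,0],[0,0,0,0],[0,0,0,0],[0,0,0,0],[0,0,0,0],[0,0,0,0]]' 0;  python3 -m handwheel '[[0,0,2,0],[0,0,6,0],[0,0,9,0],[0,0,11,0],[0,0,11,0]]'
```

```text
time: 18.8
position: [0.4563, -0.0346, 0.0088]
eef_rot: [2.104, 2.332, 0.001]
contact_force: [0.2, 0.7, 0.0]
gripper_width: 0.0501
time: 19.5
position: [0.4563, -0.0349, 0.0088]
eef_rot: [2.105, 2.331, 0.001]
contact_force: [-0.6, 1.9, 5.6]
gripper_width: 0.0246
time: 20.0
position: [0.4582, -0.0352, 0.1211]
eef_rot: [2.102, 2.328, 0.006]
contact_force: [0.5, -0.6, -0.7]
gripper_width: 0.024
```

```bash
python3 -m handwheel '[[16.2,25,0,0],[16.2,25,0,0],[16.2,25,0,0],[16.2,25,0,0],[16.2,25,0,0],[16.2,25,0,0],[16.2,25,0,0],[16.2,25,0,0]]'; python3 - <<'E'
from h import *
p,d=robot.camera("scene")
cv2.imwrite("pics/c2.png",cv2.resize(p[120:270,270:470,::-1],None,fx=4,fy=4,interpolation=2))
s=robot.get_state(); print(s["position"],s["gripper_width"])
E
```

```text
time: 20.8
position: [0.6164, 0.2156, 0.1152]
eef_rot: [-2.102, -2.332, 0.006]
contact_force: [0.1, 0.5, -0.5]
gripper_width: 0.0241
[0.61602259 0.214628   0.11556782] 0.02431245462028531
```

View pics/c2.png

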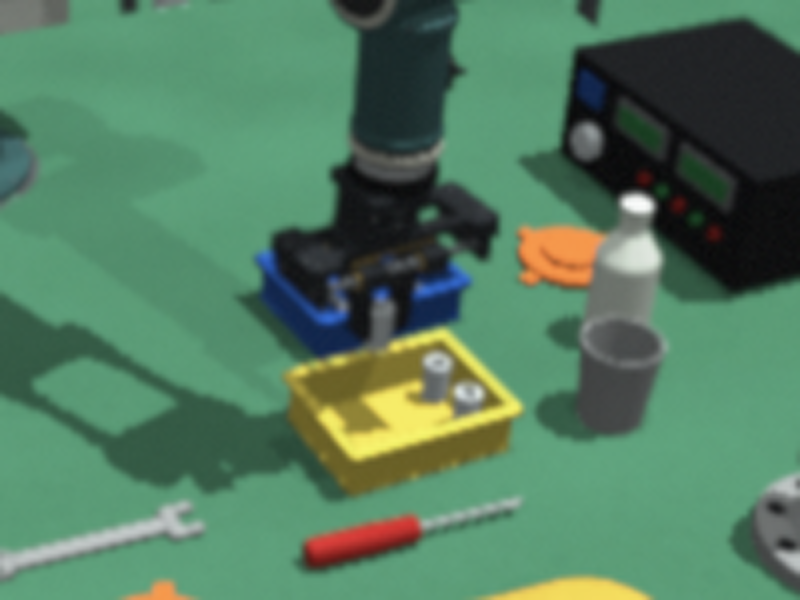

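```bash
python3 -m handwheel '[[0,0,-4,0],[0,0,-7,0],[0,0,-9,0],[0,0,-9.8,0],[0,0,-9.8,0],[0,0,-9.8,0]]'; python3 -m handwheel '[[0,0,0,0],[0,0,0,0],[0,0,0,0],[0,0,0,0],[0,0,4,0],[0,0,8,0],[0,0,12,0],[0,0,16,0],[0,0,20,0],[0,0,24,0],[0,0,24,0],[0,0,24,0]]' 4; python3 - <<'E'
from h import *
p,d=robot.camera("scene")
cv2.imwrite("pics/c3.png",cv2.resize(p[120:270,270:470,::-1],None,fx=4,fy=4,interpolation=2))
s=robot.get_state(); print(s["position"],s["gripper_width"],s["joints"])
E
```

```text
time: 21.45
position: [0.618, 0.2146, 0.021]
eef_rot: [2.106, 2.33, 0.001]
contact_force: [0.7, -0.6, -0.7]
gripper_width: 0.0244
time: 22.65
position: [0.6183, 0.2155, 0.2619]
eef_rot: [2.104, 2.331, 0.005]
contact_force: [0.4, -0.2, -0.0]
gripper_width: 0.0401
[0.6172644  0.21514842 0.25966018] 0.04026013956295812 [ 2.97276903e-01  2.09860262e-01  1.62188831e+00  1.16248098e-05
  1.31019413e+00 -1.37552599e+00]
```

View pics/c3.png

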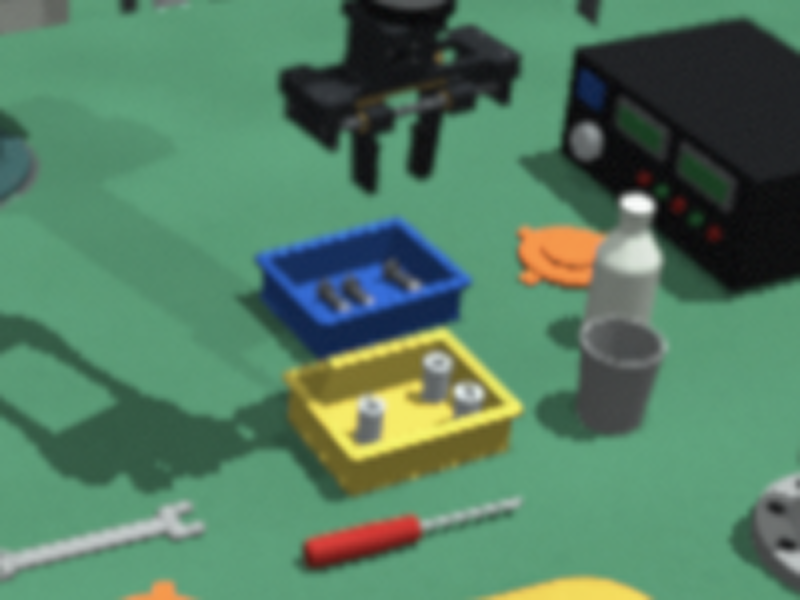

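The sleeve is in the yellow bin at (370,418) and the three bolts are in the blue one. Now to the red grip, approaching high.

```bash
python3 -m handwheel '[[0,0,5,-1.7],[-15,-41.8,7,-18.8],[-15,-41.8,7,-18.8],[-15,-41.8,7,-18.8],[-15,-41.8,7,-18.8],[-15,-41.8,7,-18.8],[-15,-41.8,7,-18.8],[-15,-41.8,7,-18.8],[-15,-41.8,7,-18.8],[-15,-41.8,7,-18.8],[-15,-41.8,7,-18.8],[-15,-41.8,7,-18.8]]' 5; python3 - <<'E'
from h import *
p,d=robot.camera("scene"); np.savez("s5.npz",p=p,d=d)
cv2.imwrite("pics/g1.png",cv2.resize(p[60:240,120:340,::-1],None,fx=3.6,fy=3.3,interpolation=2))
p,d=robot.camera("top"); cv2.imwrite("pics/g1t.png",cv2.resize(p[170:290,340:500,::-1],None,fx=4.5,fy=4.5,interpolation=2))
s=robot.get_state(); print(s["position"],s["gripper_width"],s["joints"],s["eef_rot"],2*np.degrees(np.arctan2(s["eef_rot"][1],s["eef_rot"][0])))
E
```

```text
time: 23.9
position: [0.4661, -0.2037, 0.3274]
eef_rot: [-3.139, -0.045, 0.006]
contact_force: [-0.8, 0.3, -0.0]
gripper_width: 0.05
[ 0.46692948 -0.20233369  0.3280471 ] 0.049974579100408166 [-4.58051085e-01 -9.75284221e-02  1.82163461e+00  2.93700058e-04
  1.42102125e+00 -4.93401347e-01] [-3.13922293 -0.05542234  0.0047242 ] -357.9771196073468
```

View pics/g1.png

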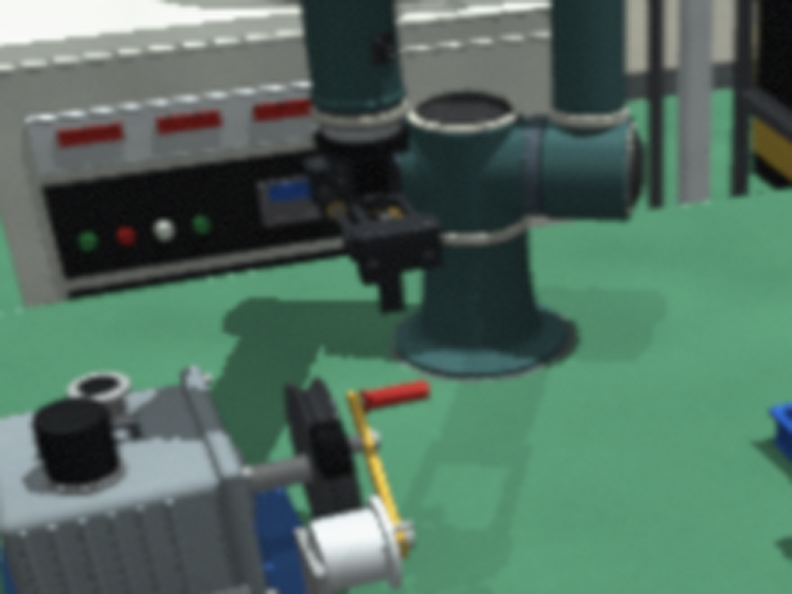

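View pics/g1t.png

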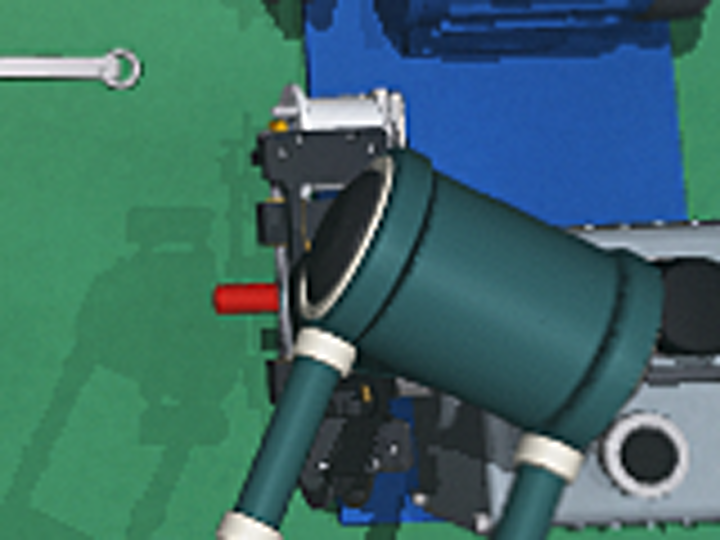

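```bash
python3 - <<'E'
from h import *
print(proj("scene",[[.5,-.203,.3325],[.5,-.203,.306]]))
z=np.load("s5.npz");d=z["d"]
for r in range(140,160,2):
    mm=np.zeros(d.shape,bool); mm[r,227:230]=1
    print(r,depthpts("scene",d,mm).mean(0).round(3),z["p"][r,228])
E
```

```text
[[228.54234792 154.91322465]
 [229.37754375 162.54432335]]
140 [ 0.554 -0.21   0.409] [16 18 20]
142 [ 0.552 -0.21   0.402] [20 22 24]
144 [ 0.508 -0.203  0.373] [19 20 22]
146 [ 0.506 -0.203  0.366] [20 21 22]
148 [ 0.504 -0.203  0.358] [18 21 22]
150 [ 0.507 -0.204  0.353] [16 19 20]
152 [ 0.507 -0.205  0.346] [17 20 21]
154 [ 0.506 -0.205  0.339] [33 53 43]
156 [-0.094 -0.092  0.004] [53 90 69]
158 [-0.076 -0.096  0.004] [53 89 70]
```

Picture and depth both put the fingertip at about z 0.334 with y right, which confirms the offset. The bar lies straight below, so I'll descend to a reported 0.201 and close.

```bash
python3 -m handwheel '[[0,0,-4,0],[0,0,-7,0],[0,0,-8,0],[0,0,-8,0]]'; python3 -m handwheel '[[0,0,-1.5,0],[0,0,-3,0],[0,0,-4.7,0],[0,0,-4.7,0],[0,0,-4.7,0]]'; python3 - <<'E'
from h import *
p,d=robot.camera("scene")
cv2.imwrite("pics/g2.png",cv2.resize(p[120:220,190:290,::-1],None,fx=6,fy=6,interpolation=2))
s=robot.get_state(); print(s["position"],s["contact_force"])
E
```

```text
time: 24.4
position: [0.4666, -0.2012, 0.2477]
eef_rot: [-3.139, -0.055, 0.007]
contact_force: [-0.2, -0.6, 1.0]
gripper_width: 0.05
time: 24.9
position: [0.4676, -0.2028, 0.2029]
eef_rot: [-3.141, -0.051, 0.001]
contact_force: [-0.1, 0.5, 0.3]
gripper_width: 0.0503
[ 0.46803193 -0.20301602  0.20363648] [ 0.2527384  -0.27108838 -0.46365252]
```

View pics/g2.png

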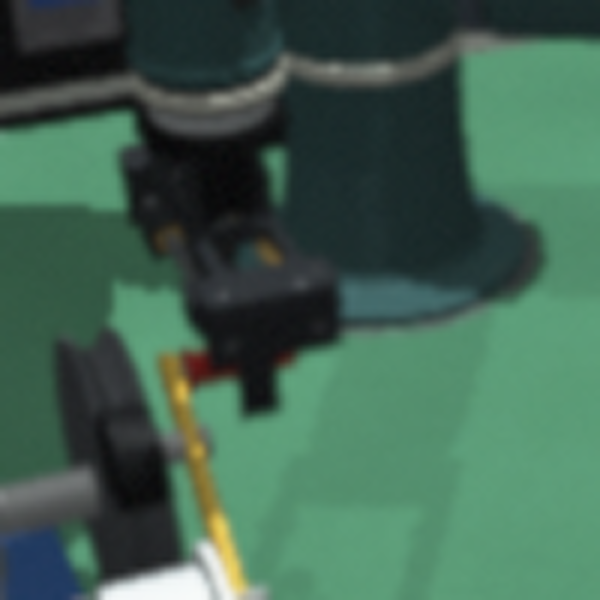

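```bash
python3 -m handwheel '[[0,0,-0.2,0],[0,0,-0.2,0],[0,0,-0.2,0],[0,0,-0.2,0],[0,0,-0.2,0],[0,0,-0.2,0],[0,0,-0.2,0],[0,0,-0.2,0],[0,0,-0.2,0]]' 0; python3 - <<'E'
import numpy as np
y=.028
for a in range(-50,15,6):
    dx=14*(np.sin(np.radians(a))+np.sin(np.radians(50)));print(a,(dx*np.cos(y)).round(2),(dx*np.sin(y)).round(2),(14*(np.cos(np.radians(a))-np.cos(np.radians(50)))).round(2))
E
```

```text
time: 25.85
position: [0.4675, -0.2029, 0.2013]
eef_rot: [3.141, 0.05, -0.0]
contact_force: [-2.3, 0.2, 3.5]
gripper_width: 0.0191
-50 0.0 0.0 0.0
-44 1.0 0.03 1.07
-38 2.1 0.06 2.03
-32 3.3 0.09 2.87
-26 4.59 0.13 3.58
-20 5.93 0.17 4.16
-14 7.33 0.21 4.59
-8 8.77 0.25 4.86
-2 10.23 0.29 4.99
4 11.7 0.33 4.97
10 13.15 0.37 4.79
```

```bash
python3 -m handwheel '[[0.5,0,0.5,0],[1.0,0,1.1,0],[1.5,0,1.5,0],[2.1,0.1,2.0,0],[2.7,0.1,2.5,0],[3.3,0.1,2.9,0],[3.9,0.1,3.2,0],[4.6,0.1,3.6,0],[5.2,0.2,3.9,0],[5.9,0.2,4.2,0]]'
```

```text
time: 26.85
position: [0.5224, -0.2014, 0.2445]
eef_rot: [3.141, 0.05, -0.015]
contact_force: [-16.6, -0.8, 11.8]
gripper_width: 0.0191
```

```bash
python3 -m handwheel '[[0,0,0,0],[0,0,0,0],[0,0,0,0]]'; python3 - <<'E'
from h import *
p,d=robot.camera("scene")
cv2.imwrite("pics/g3.png",cv2.resize(p[120:240,180:300,::-1],None,fx=5,fy=5,interpolation=2))
s=robot.get_state(); print(s["position"],s["contact_force"],s["gripper_width"])
E
```

```text
time: 27.15
position: [0.5237, -0.2014, 0.2448]
eef_rot: [3.14, 0.051, -0.01]
contact_force: [-14.0, -0.1, 13.4]
gripper_width: 0.0192
[ 0.52364707 -0.20136495  0.24479252] [-14.49998499  -0.21767149  14.00875428] 0.019337908699644354
```

View pics/g3.png

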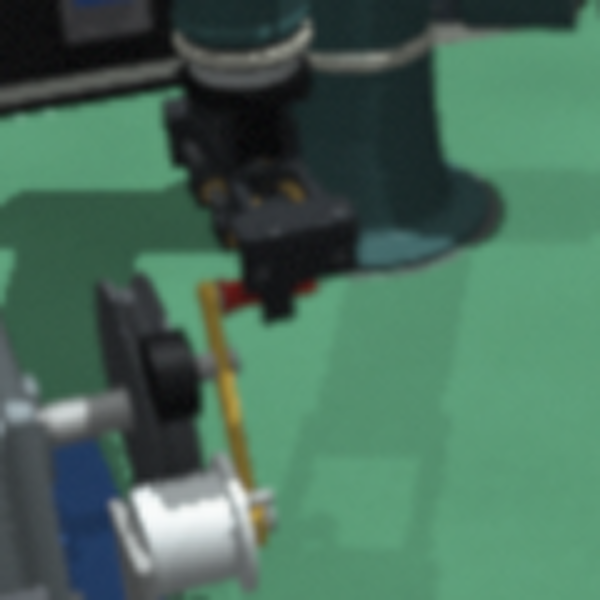

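Held and winding. There is about 18 N of radial push outward, so I'll raise the rest of the path slightly.

```bash
python3 -m handwheel '[[0.3,0,0.3,0],[0.8,0,0.5,0],[1.4,0,0.7,0],[2.1,0.1,0.9,0],[2.8,0.1,1.0,0],[3.5,0.1,1.1,0],[4.2,0.1,1.1,0],[4.8,0.1,1.1,0]]';  python3 -m handwheel '[[0,0,0,0],[0,0,0,0]]'
```

```text
time: 28.0
position: [0.5722, -0.2, 0.2548]
eef_rot: [-3.141, -0.05, 0.01]
contact_force: [-12.3, 0.0, 10.2]
gripper_width: 0.0189
time: 28.2
position: [0.5726, -0.2001, 0.2547]
eef_rot: [3.141, 0.05, -0.008]
contact_force: [-10.7, -0.0, 8.5]
gripper_width: 0.0191
```

```bash
python3 -m handwheel '[[0.5,0,0,0],[1.0,0,0,0],[1.5,0.1,0,0],[2.0,0.1,-0.1,0],[2.4,0.1,-0.1,0],[2.4,0.1,-0.1,0],[2.4,0.1,-0.1,0]]'; python3 -m handwheel '[[0.2,0,0,0],[0.3,0,0,0],[0.3,0,0,0]]'
```

```text
time: 28.9
position: [0.5966, -0.1994, 0.2538]
eef_rot: [3.14, 0.05, -0.008]
contact_force: [-9.3, -0.7, 8.2]
gripper_width: 0.0187
time: 29.2
position: [0.5991, -0.1993, 0.2535]
eef_rot: [3.141, 0.05, -0.009]
contact_force: [-9.6, -1.0, 7.6]
gripper_width: 0.0193
```

```bash
python3 -m handwheel '[[0.2,0,0,0],[0.3,0,0,0],[0.3,0,0,0]]'; python3 -m handwheel '[[0.2,0,0,0],[0.3,0,0,0],[0.3,0,0,0],[0.3,0,0,0]]'
```

```text
time: 29.5
position: [0.5998, -0.1993, 0.2534]
eef_rot: [-3.141, -0.05, 0.018]
contact_force: [-17.9, -0.7, 11.7]
gripper_width: 0.0194
time: 29.9
position: [0.6001, -0.1992, 0.2533]
eef_rot: [-3.14, -0.05, 0.026]
contact_force: [-25.9, 0.2, 13.4]
gripper_width: 0.0186
```

The stop is reached: the last 3 mm command moved the tool only 0.3 mm while the force rose to 26 N. I'll check by picture.

```bash
python3 -m handwheel '[[0,0,0,0],[0,0,0,0],[0,0,0,0],[0,0,0,0],[0,0,0,0]]'; python3 - <<'E'
from h import *
p,d=robot.camera("scene"); z=p
cv2.imwrite("pics/g4.png",cv2.resize(p[120:300,180:420,::-1],None,fx=3.3,fy=3.3,interpolation=2))
t,dt=robot.camera("top"); cv2.imwrite("pics/g4t.png",t[:,:,::-1])
piv=np.array([.467,-.203,.224])+[.1072,.003,-.09]
for a in (0,5,10): print(a,proj("scene",piv+[.14*np.sin(np.radians(a)),0.004,.14*np.cos(np.radians(a))]).round(1))
H=cv2.cvtColor(p,cv2.COLOR_RGB2HSV)
m=cv2.inRange(H,(0,120,50),(8,255,255))|cv2.inRange(H,(172,120,50),(180,255,255)); m[:150]=0;m[215:]=0;m[:,:200]=0;m[:,290:]=0
v,u=np.nonzero(m);print(len(u),u.min(),u.max(),u.mean(),v.mean())
s=robot.get_state(); print(s["time"],s["position"],s["contact_force"],s["gripper_width"],s["joint_velocities"].round(4))
E
```

```text
time: 30.4
position: [0.6001, -0.1992, 0.2533]
eef_rot: [-3.14, -0.05, 0.026]
contact_force: [-25.5, -0.8, 15.1]
gripper_width: 0.0191
0 [[238.8 182.9]]
5 [[239.9 185.1]]
10 [[241.  187.6]]
24 231 236 233.125 188.875
30.5 [ 0.60008834 -0.19924603  0.25335508] [-25.14266184   0.71840554  14.99461118] 0.019279993514721386 [ 0.0011 -0.0005 -0.002   0.0008 -0.0003  0.0003]
```

View pics/g4.png

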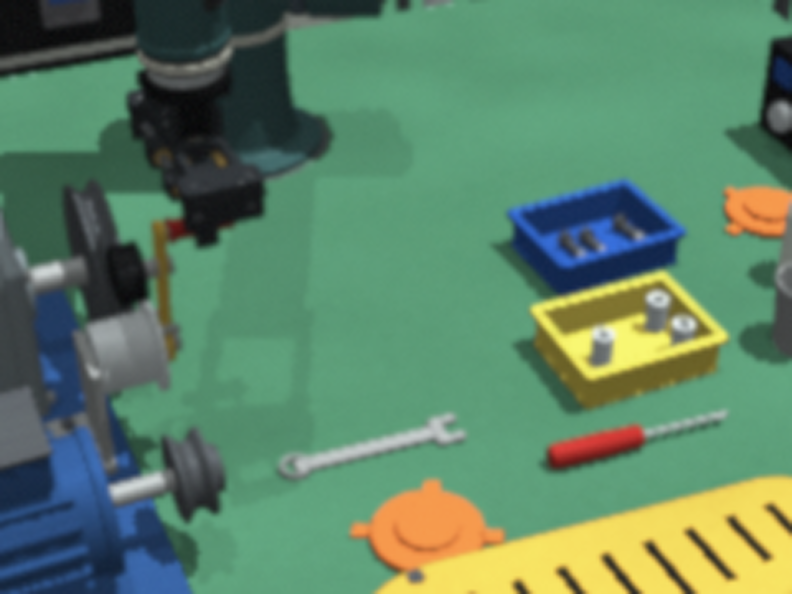

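View pics/g4t.png

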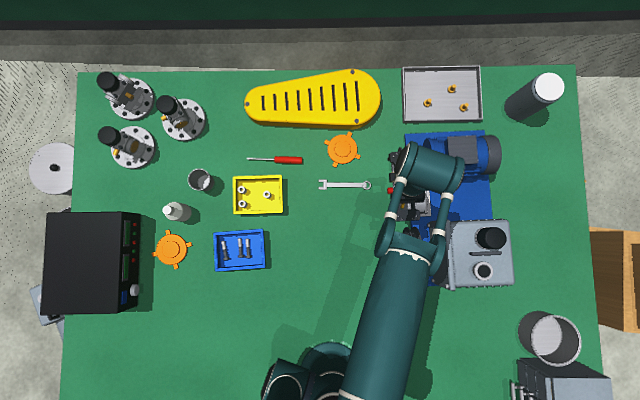

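```bash
python3 - <<'E'
from h import *
p,d=robot.camera("scene")
piv=np.array([.467,-.203,.224])+[.1072,.003,-.09]
for a in (0,4,7,10): 
    e=piv+[.14*np.sin(np.radians(a)),0,.14*np.cos(np.radians(a))]
    print(a,[proj("scene",e+[0,o,0]).round(1)[0].tolist() for o in(-.025,-.02,-.015)])
H=cv2.cvtColor(p,cv2.COLOR_RGB2HSV)
m=cv2.inRange(H,(0,120,50),(8,255,255))|cv2.inRange(H,(172,120,50),(180,255,255)); m[:150]=0;m[215:]=0;m[:,:200]=0;m[:,290:]=0
v,u=np.nonzero(m);print([(c,v[u==c].mean(),(u==c).sum()) for c in np.unique(u)])
print(depthpts("scene",d,m>0).mean(0), robot.get_state()["contact_force"])
E
```

```text
0 [[229.2, 184.9], [230.9, 184.6], [232.5, 184.2]]
4 [[230.1, 186.7], [231.7, 186.3], [233.4, 186.0]]
7 [[230.7, 188.1], [232.4, 187.8], [234.0, 187.4]]
10 [[231.3, 189.7], [233.0, 189.3], [234.7, 189.0]]
[(np.int64(231), np.float64(188.5), np.int64(4)), (np.int64(232), np.float64(189.0), np.int64(5)), (np.int64(233), np.float64(189.0), np.int64(5)), (np.int64(234), np.float64(189.0), np.int64(5)), (np.int64(235), np.float64(188.5), np.int64(4)), (np.int64(236), np.float64(190.0), np.int64(1))]
[ 0.6105294  -0.22189322  0.28111549] [-24.50320249  -0.1895882   14.80692572]
```

The bar's row of 189.0 at column 233 matches the 10° position (189.3). The 7° position, roughly the 0.99 limit, would give 187.6. Handing in while holding.

```bash
python3 -c "
from cell import robot
print(robot.sign_off()); s=robot.get_state(); print(s['time'],s['position'],s['contact_force'],s['gripper_width'])"
```

```text
the job is handed in; nothing more can be done
None
the job is handed in; nothing more can be done
```

The job is done and handed in at about 30.6 s. Both bolts are in the blue bin and the sleeve stands in the yellow bin. The idler arm is wound onto its stop, with the gripper still holding the red grip.

**Last checks:**
- **Bins:** the pictures show three bolts in the blue bin and three sleeves in the yellow one, counting those already there. By eye, the bystanders are where they were.
- **Idler arm:** the last 3 mm of push moved the tool only 0.3 mm while the force along x rose to about 25 N, so it is on the stop. The bar's position in the scene camera picture matches about 10 degrees past upright. The tool was still, and the fingers were on the 20 mm bar, reading 19 mm.

**What disagreed:**
- **Height reading:** the reported tool height was about 27 mm lower than table contact and the cameras showed. My first two tries at the first bolt therefore closed above it, without moving it. I corrected for this offset in every later move.
- **Winding path:** during the winding there was up to about 18 N of sideways load from small errors in the path, still about 15 N upward at the end. I eased it by raising the path slightly.

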